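Raise the telescopic barbecue lamp from its box and hold it up

TASK

Swing the red-knobbed latch on the wooden box clear of the lid and open the lid until it stands upright by itself. Then squeeze in the orange button on the side of the telescopic lamp inside and draw the lamp head straight up, past its first stop, all the way to its second stop. Finish while still gripping the lamp head there with the button squeezed in, so that I can tighten the collar (it sinks when let go), and leave the other things on the ledge where they are.

Things in the scene. Friction and masses are not known exactly. Their poses are not given: they have to be found in the camera images.
- latch_knob (a point): Middle of the round upright red knob (14 mm diameter, 36 mm tall, so it reaches 18 mm above and below this point) at the free end of the flat brass latch lever (14 mm wide, 6 mm thick), which lies 2 mm above the lid of the wooden box. Moves with the latch.
- latch_hinge (a point): Vertical pivot of the latch, on a brass bracket outside the box's left (+y) wall, 58 mm horizontally from the knob's axis and 21 mm lower than the knob's middle. Its z axis is up.
- latch (a joint): Latch angle in rad, 0 to 1.9, stiff: stays where it is left. 0: the lever points across the lid (box's -y) and blocks it. It grows as the knob swings clockwise seen from above, towards the front of the box (-x). The lid is clear of it from about 1.4 on.
- lid_bar (a point): Middle of the lid's handle: a round blue bar 10 mm in diameter and 100 mm long, along the hinge direction, held on two thin steel rods (8 mm diameter, 45 mm either side of the middle) 45 mm out in front of the lid's front edge, at the lid's mid thickness; 185 mm from the hinge. It is clear above and below; one finger fits between bar and lid edge.
- lid_hinge (a point): Middle of the lid's hinge line on the back top edge of the box. Own axes turn with the lid; y is the hinge line, -x points along the lid to its handle, so with the lid shut x is the box's front-to-back direction. The lid is 140 x 200 x 10 mm.
- lid (a joint): Lid angle in rad, 0 shut, 1.57 upright, at most 1.85. Stiff hinge (about 0.3 N m): the lid stays where it is left.
- box: Wooden box, 140 deep (x) x 200 wide (y) x 115 mm high without lid, walls and floor 8 mm, fixed to the ledge. Origin in the centre of its underside; front is -x, z up. The lid's top is 126 mm above the ledge.
- lamp_head (a point): Centre of the lamp head, a black block 44 (own x) x 34 (own y) x 40 mm high, white lens on its -x face, yellow disc on top. The orange button is in the middle of its +y face: grip across y, from above, at this height, so that one pad squeezes the button flush and the other presses the opposite face. Stowed, this point is 90 mm above the ledge, in the box with 65 mm free on both y sides.
- mast: Fixed foot and outer tube of the lamp (foot 56 mm diameter, 6 mm high; tube 28 mm diameter, 60 mm high), standing on the box floor, 8 mm above the ledge. Origin under its centre, z up; the head slides straight up from it.
- button (a joint): How far the button is squeezed in, 0 (stands 6 mm proud) to 0.006 m (flush). 16 mm diameter, sprung, 4.5 N fully in. The lamp is free to slide when it is in by 4 mm or more. Let go, it springs right out at the stowed place and the first stop, where it locks the lamp; elsewhere it comes out only 2.5 mm.
- lamp (a joint): Height of the lamp head above its stowed place, 0 to 0.090 m; slides straight up. It is caught at 0 and at 0.045 m (first stop) if the button is let out there; the second stop at 0.090 m is the end of travel and has no catch: the head sinks when let go. Lifting takes about 3 to 6 N.
- bowl: Stainless steel bowl, 150 mm wide, 60 mm high, loose; leave alone. Origin under its centre.
- tongs: Steel tongs with blue plastic tips, 270 mm long, 12 mm high, lying loose; leave alone.
- blue_lid: Blue plastic lid with knob, 120 mm wide, 34 mm high, loose; leave alone.
- skewer_rack: Grey slotted rack (90 x 160 mm) with five coloured skewers 226 mm long, 43 mm high, loose; leave alone.
- pepper_mill: Glass and steel pepper mill, 54 mm wide, 143 mm high, loose; leave alone.
- sauce_jar: Jar with red cap, 64 mm wide, 100 mm high, loose; leave alone.
- oil_bottle: Green glass oil bottle, 58 mm wide, 170 mm high, loose; leave alone.

How it is judged:
By the outcome, as a careful person would: the job done as asked, in the order asked, and still so for the second after the job is handed in, while the arm keeps its last pose, push and grip.
It also fails if it takes over 72 s, if anything falls off the work surface, if the arm or the gripper's body presses on something with over 40 N, if the wrist force passes 120 N, or if a joint passes its speed limit or range.

ROBOT

A 7-joint arm with a two-finger parallel gripper is mounted at the origin on the work surface. World frame = base frame: x ahead of the robot, y to its left, z up, the work surface at z = 0. Lengths are in m, angles in degrees, forces in N, time in s.
With the tool pointing down it reaches from about 0.4 to 0.9 m from the base axis. Payload 5.6 kg.
Tool frame: the origin (TCP) lies at the very end of the fingers, on their centre line; the grasp point (between the pads) lies 19 mm behind it; z points along the fingers, y is the line along which they close (so a half turn about z gives the same grasp; the last joint's range is limited). The gripper opens to 92 mm and grips with 3 to 60 N. Pads are 20 mm wide; open, the fingers measure 128 mm over their backs; the gripper's body (75 mm by 189 mm) begins 69 mm behind the grasp point.
Start: joints at [-70.875, 26.786, -0.665, 91.828, 0.344, 61.387, -3.226], TCP at [0.239, 0.604, 0.194] pointing down, gripper open.
Joint ranges: [-144.91, 144.91], [-17.63, 115.5], [-89.93, 88.59], [15.96, 139.68], [-74.01, 254.01], [8.47, 105.57], [-167.45, 167.45]. Speed limits (degrees/s): [147.25, 147.25, 180, 180, 180, 180, 180].

INTERFACE

Orientations are given as [roll, pitch, yaw] about the fixed x, y, z axes, in that order (R = Rz(yaw) Ry(pitch) Rx(roll)).
In Python, from cell import env, imaging gives the robot as it stands. The module is installed in compiled form; this text tells all that it offers.
- The arm moves only by the tool step_arm, never from a script. Its argument "increments" is one flat list of numbers, 5 for each row, row after row: the closure in counts, from 0 (fully open) to 255 (shut), then the shift along the tool's x, y, z in m, then the turn about the tool's z in degrees. A call has exactly 8 rows; each row shifts and turns the commanded pose from where the row before left it, along the tool's axes as they then stand; what a row does not reach is not made up. A row lasts 1/8 s, in which the tool goes at most 62.5 mm and 10.7 degrees, less where a joint would pass 70% of its speed; a pose out of reach is approached as far as the arm can. A call with a gripper value outside its range is refused whole. The fingers move at their own pace and stop on an object; the grip force is fixed at half the most. Time passes only in rows, so rows that do not move let the fingers close, or fill a call up. It gives the time, the measured TCP pose, the force, the opening and the grip force at its end, in the units of the state.
- env.observe(): the state, without advancing time (a new reading comes with each control period).
- imaging.grab_frame(name): name is "scene" or "side" or "wrist"; returns the picture (420x560x3 uint8, red, green, blue); there is no depth.
- imaging.camera_info(name): a dict with "fx", "fy", "cx", "cy" (pixels), "extrinsics" (4x4, takes a point from world to camera coordinates); the wrist camera has in their place "T_tool_cam" (4x4, takes a point from camera to tool coordinates, whose origin is the TCP and whose axes are the flange's). Camera axes: x right, y up, looking along -z (the intrinsics and any distortion apply to the point x, -y, -z); pixel columns grow to the right and rows downward; lengths in m; the calibration is good to about 2 mm. A picture is of the moment at which its call begins: read the wrist's pose just before it. camera_info takes no time and is no camera call.
- env.close_job(): hands the job in; it is judged then, once.
The state is a dict: "time_s": time; "qpos": joint angles; "dq": joint speeds; "tau": joint torques, N m; "ee_pos": TCP position; "orientation": TCP orientation; "wrist_force": force on the tool from outside, world axes, zero at the start; "wrist_torque": the same for the moment, N m; "gripper_width": finger opening in m; "gripper_force": force on a finger pad.
Only numpy, scipy, OpenCV 4.12 (cv2) and the standard library are available. Lean on these libraries where they do the work, as an engineer would, in place of code of your own. Each camera call takes 0.05 s, during which the arm holds its last target. There are 200 camera calls.

## Working session

There is one attempt and no reset: what is moved stays moved. The work goes in short steps, Python scripts to look and compute and a tool call to move; the robot and the scene stay as the last step left them, time stands still between calls to the robot, and variables do not carry over. Pictures are saved under pics/ and viewed, at most 10 in all, crops included, and the job is handed in when it is done.

Besides the shell and the picture viewer there is one more tool, called after "Emit:" as name(argument=value, ...), one argument or row to a line, values as JSON. step_arm: Moves the arm, as the interface text tells. Its arguments: {"type":"object","properties":{"increments":{"type":"array"}},"required":["increments"]}

```bash
mkdir -p pics; python3 - <<'E'
from cell import env, imaging
import cv2,numpy as np
np.set_printoptions(precision=4,suppress=True)
s=env.observe();print(s)
a=[]
for n in("scene","side","wrist"):
    f=imaging.grab_frame(n);cv2.imwrite(f"pics/{n}0.png",f[:,:,::-1]);print(n,imaging.camera_info(n))
E
```

```text
{'time_s': 0.0, 'qpos': array([-70.8752,  26.8353,  -0.665 ,  91.8802,   0.3446,  61.3872,
        -3.2217]), 'dq': array([-0.013 , -0.043 , -0.0454,  0.025 ,  0.0022, -0.0094, -0.0524]), 'tau': array([ -0.0004, -52.0571,  -0.0126, -24.3742,  -0.0568,   0.0173,
         0.0002]), 'ee_pos': array([0.239 , 0.6038, 0.1936]), 'orientation': array([-179.8996,    0.0077,  158.4124]), 'wrist_force': array([ 0.1549,  0.1308, -0.4128]), 'wrist_torque': array([-0.042 , -0.0239, -0.017 ]), 'gripper_force': 0.0, 'gripper_width': 0.09174337124164435}
scene {'fx': 514.2201311828704, 'fy': 514.2201311828704, 'cx': 274.3536101818241, 'cy': 201.0313546838165, 'extrinsics': array([[-0.3295,  0.9441,  0.0123,  0.2413],
       [-0.8034, -0.2872,  0.5216,  0.4028],
       [ 0.4959,  0.162 ,  0.8531, -1.9324],
       [ 0.    ,  0.    ,  0.    ,  1.    ]])}
side {'fx': 494.1221309136643, 'fy': 494.1221309136643, 'cx': 276.72743850562046, 'cy': 209.06210434610097, 'extrinsics': array([[-0.9874, -0.1581,  0.0007,  0.5876],
       [ 0.1148, -0.7139,  0.6908, -0.1881],
       [-0.1087,  0.6822,  0.723 , -1.2226],
       [ 0.    ,  0.    ,  0.    ,  1.    ]])}
wrist {'fx': 369.5049433294565, 'fy': 369.5049433294565, 'cx': 280.9951066605977, 'cy': 215.67211470680826, 'T_tool_cam': array([[ 0.0005,  0.9694,  0.2456,  0.0683],
       [ 1.    , -0.0007,  0.0008,  0.0001],
       [ 0.001 ,  0.2456, -0.9694, -0.1885],
       [ 0.    ,  0.    ,  0.    ,  1.    ]])}
```

View pics/scene0.png

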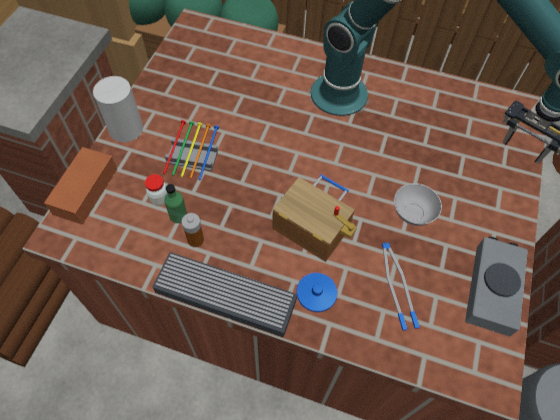

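View pics/side0.png

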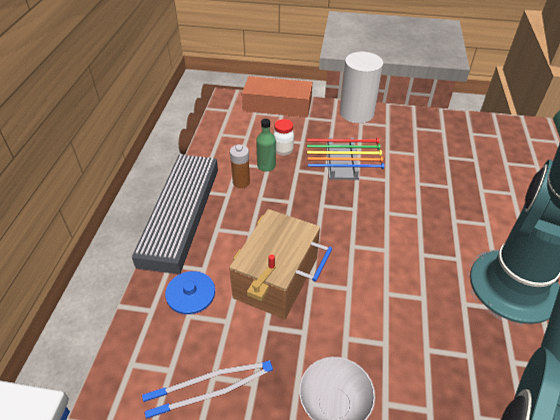

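The scene view shows the box with its red knob at about (336,211) and blue bar at about (334,184). In the side view they are at (271,261) and (322,264). I'll triangulate both.

```bash
cat > h.py <<'E'
import numpy as np,cv2
from cell import env,imaging
from scipy.spatial.transform import Rotation as Ro
np.set_printoptions(precision=4,suppress=True)
def cam(n,s=None):
    c=imaging.camera_info(n)
    K=np.array([[c["fx"],0,c["cx"]],[0,c["fy"],c["cy"]],[0,0,1]])
    if n=="wrist":
        T=np.eye(4);T[:3,:3]=Ro.from_euler("xyz",s["orientation"],degrees=True).as_matrix();T[:3,3]=s["ee_pos"]
        E=np.linalg.inv(T@c["T_tool_cam"])
    else:E=c["extrinsics"]
    return K@np.diag([1,-1,-1])@E[:3]
def tri(P1,p1,P2,p2):
    X=cv2.triangulatePoints(P1,P2,np.float64(p1).reshape(2,1),np.float64(p2).reshape(2,1))[:,0];return X[:3]/X[3]
def onplane(P,p,z):
    A=np.c_[P[:,:2],-np.array([p[0],p[1],1.])];return np.linalg.solve(A,-(P[:,2]*z+P[:,3]))[:2]
def proj(P,X):
    v=P@np.r_[X,1];return v[:2]/v[2]
def mask(bgr,col,roi=None):
    h=cv2.cvtColor(bgr,cv2.COLOR_BGR2HSV);H,S,V=[h[...,i].astype(int) for i in range(3)]
    m={"red":((H<6)|(H>174))&(S>190)&(V>90),"blue":(H>100)&(H<125)&(S>150)&(V>60),"orange":(H>6)&(H<20)&(S>200)&(V>150),"yellow":(H>20)&(H<35)&(S>150)&(V>130)}[col].astype(np.uint8)
    if roi:
        k=np.zeros_like(m);x0,y0,x1,y1=roi;k[y0:y1,x0:x1]=1;m*=k
    return m
def blob(m):
    n,l,st,c=cv2.connectedComponentsWithStats(m);i=1+np.argmax(st[1:,4]);return c[i],st[i],np.argwhere(l==i)[:,::-1].astype(float)
def ends(pts):
    c=pts.mean(0);u=np.linalg.svd(pts-c,full_matrices=False)[2][0];t=(pts-c)@u;return c+u*t.min(),c+u*t.max()
E
python3 - <<'E'
from h import *
a=cv2.imread("pics/scene0.png");b=cv2.imread("pics/side0.png");A=cam("scene");B=cam("side")
ra,rb=blob(mask(a,"red",(320,195,355,225))),blob(mask(b,"red",(255,245,290,275)))
print(ra[0],ra[1],rb[0],rb[1]);print("knob",tri(A,ra[0],B,rb[0]))
ba,bb=blob(mask(a,"blue",(310,170,355,200))),blob(mask(b,"blue",(305,240,340,285)))
print(ba[1],bb[1]);print("bar",tri(A,ba[0],B,bb[0]))
e,f=ends(ba[2]),ends(bb[2]);print(e,f)
for i in(0,1):
  for j in (0,1):
    print(i,j,tri(A,e[i],B,f[j]))
E
```

```text
[336.1071 210.6071] [334 207   5   8  28] [271.28 263.32] [269 258   5  10  25]
knob [0.5839 0.1373 0.1464]
[320 175  28  17  64] [313 247  19  34 131]
bar [0.4746 0.1008 0.1199]
(array([319.922 , 175.1369]), array([347.1857, 190.6741])) (array([330.2434, 247.1223]), array([313.7784, 279.8886]))
0 0 [0.4611 0.0529 0.1218]
0 1 [0.4669 0.077  0.0786]
1 0 [0.4879 0.1303 0.1731]
1 1 [0.488  0.1483 0.1198]
```

```bash
cat >> h.py <<'E'
def plan(wps,n,g,start=None):
    """wps: list of (x,y,z,yaw) with rows count n each; prints rows in tool axes"""
    s=env.observe()
    p=np.r_[s["ee_pos"],s["orientation"][2]] if start is None else np.array(start,float)
    out=[]
    for w,k in zip(wps,n):
        w=np.array(w,float);p0=p.copy();dy=(w[3]-p0[3]+180)%360-180
        for i in range(k):
            t=p0+(w-p0)*(i+1)/k;t[3]=p0[3]+dy*(i+1)/k
            c,q=np.cos(np.radians(p[3])),np.sin(np.radians(p[3]));d=t[:3]-p[:3]
            r=np.round([c*d[0]+q*d[1],q*d[0]-c*d[1],-d[2]],3);a=round(-(t[3]-p[3]),0)
            p[:3]+=[c*r[0]+q*r[1],q*r[0]-c*r[1],-r[2]];p[3]-=a
            out.append(f"{g},{r[0]:g},{r[1]:g},{r[2]:g},{a:g}")
    for i in range(0,len(out),8):print("  ".join(out[i:i+8]))
    print("end",p)
E
python3 - <<'E'
from h import *
plan([(.56,.135,.25,99)],[16],0)
E
```

```text
0,-0.029,-0.02,-0.004,4  0,-0.031,-0.018,-0.003,3  0,-0.032,-0.016,-0.004,4  0,-0.032,-0.014,-0.003,4  0,-0.034,-0.011,-0.004,4  0,-0.034,-0.009,-0.003,3  0,-0.035,-0.008,-0.004,4  0,-0.035,-0.005,-0.003,4
0,-0.036,-0.002,-0.004,3  0,-0.035,-0.001,-0.003,4  0,-0.036,0.002,-0.004,4  0,-0.035,0.004,-0.003,4  0,-0.035,0.007,-0.004,3  0,-0.034,0.009,-0.003,4  0,-0.034,0.011,-0.004,4  0,-0.033,0.013,-0.003,3
end [ 0.5601  0.135   0.2497 99.4086]
```

Emit:
step_arm(
  increments=[0,-0.029,-0.02,-0.006,4,0,-0.031,-0.018,-0.006,3,0,-0.032,-0.016,-0.006,4,0,-0.032,-0.014,-0.006,4,0,-0.034,-0.011,-0.005,4,0,-0.034,-0.009,-0.005,3,0,-0.035,-0.008,-0.005,4,0,-0.035,-0.005,-0.005,4],
)

```text
time_s: 1.15
ee_pos: [0.4006, 0.3678, 0.2389]
orientation: [180.0, -0.0, 128.1]
wrist_force: [-0.1, 0.6, -0.4]
gripper_width: 0.0921
gripper_force: 0.0
```

Emit:
step_arm(
  increments=[0,-0.036,-0.002,-0.004,3,0,-0.035,-0.001,-0.003,4,0,-0.036,0.002,-0.004,4,0,-0.035,0.004,-0.003,4,0,-0.035,0.007,-0.002,3,0,-0.034,0.009,-0.002,4,0,-0.034,0.011,-0.002,4,0,-0.033,0.013,-0.002,3],
)

```text
time_s: 2.15
ee_pos: [0.561, 0.1332, 0.2608]
orientation: [180.0, -0.0, 99.2]
wrist_force: [0.3, -0.4, 0.5]
gripper_width: 0.0915
gripper_force: 0.0
```

```bash
python3 - <<'E'
from h import *
s=env.observe();print(s["time_s"],s["ee_pos"],s["orientation"],s["qpos"])
f=imaging.grab_frame("wrist")[:,:,::-1];cv2.imwrite("pics/w1.png",f);W=cam("wrist",s)
print("pred knob",proj(W,[.584,.137,.146]),"bar",proj(W,[.475,.101,.121]))
r=blob(mask(f.copy(),"red"));print(r[0],r[1])
E
```

```text
2.15 [0.561  0.1332 0.2608] [179.9879  -0.0079  99.165 ] [-36.0533  16.4351  23.9836  99.4743  -7.2624  65.6035  -0.7683]
pred knob [308.3152 205.9066] bar [182.6757 219.123 ]
[308.7681 202.2899] [303 198  14  11  69]
```

View pics/w1.png

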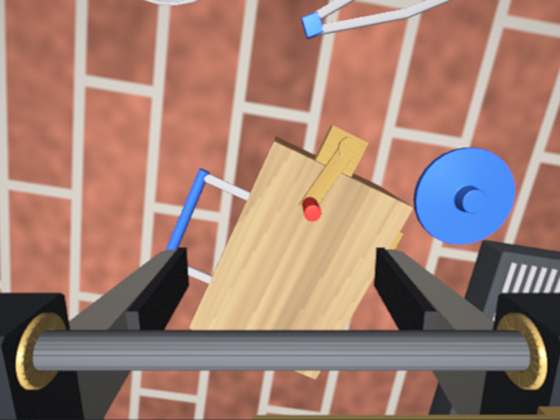

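The wrist view shows the knob's top at about (313,213), the latch pivot at about (346,146), the lid's +y edge from (275,139) to (411,206), and the bar running down from (203,173).

```bash
python3 - <<'E'
from h import *
s=env.observe();W=cam("wrist",s)
k=onplane(W,(313,213),.164);h=onplane(W,(346,146),.131);a=onplane(W,(275,139),.126);b=onplane(W,(411,206),.126);bar=onplane(W,(203,173),.126)
print(k,h,np.linalg.norm(k-h),a,b,np.linalg.norm(b-a),np.degrees(np.arctan2(*(b-a)[::-1])),"latch ang",np.degrees(np.arctan2(*(k-h)[::-1])),bar)
x=(b-a)/np.linalg.norm(b-a);y=np.array([-x[1],x[0]]);c=(a+b)/2-.1*y
print("box",c,"bar",c-.115*x,"hinge",c+.07*x)
plan([(*k,.2608,99)],[2],140);plan([(*k,.138,99)],[6],140,[*k,.2608,99])
E
```

```text
[0.5897 0.1296] [0.6114 0.1839] 0.05850527959172075 [0.5509 0.1803] [0.6805 0.1405] 0.13549506891931912 -17.079549682291656 latch ang -111.82256655641653 [0.4928 0.1417]
box [0.5863 0.0648] bar [0.4764 0.0986] hinge [0.6532 0.0442]
140,-0.001,0.013,0,-0  140,-0.001,0.013,0,-0
end [ 0.5896  0.1297  0.2612 98.7157]
140,0,0,0.02,-0  140,0,0,0.021,-0  140,0,0,0.02,-0  140,0,0,0.021,-0  140,0,0,0.02,-0  140,0,0,0.021,-0
end [ 0.5897  0.1296  0.1378 99.    ]
```

Emit:
step_arm(
  increments=[130,-0.001,0.013,0,0,130,-0.001,0.013,0.01,0,130,0,0,0.022,0,130,0,0,0.023,0,130,0,0,0.023,0,130,0,0,0.023,0,130,0,0,0.02,0,130,0,0,0,0],
)

```text
time_s: 3.2
ee_pos: [0.5848, 0.1385, 0.1371]
orientation: [-179.8, 0.0, 99.5]
wrist_force: [0.1, -0.4, 0.1]
gripper_width: 0.0449
gripper_force: 0.0
```

```bash
python3 - <<'E'
from h import *
s=env.observe();print(s["ee_pos"],s["gripper_width"],s["wrist_force"])
f=imaging.grab_frame("wrist")[:,:,::-1];cv2.imwrite("pics/w2.png",f)
E
```

```text
[0.5848 0.1385 0.1371] 0.044907684810170476 [ 0.1387 -0.4303  0.081 ]
```

View pics/w2.png

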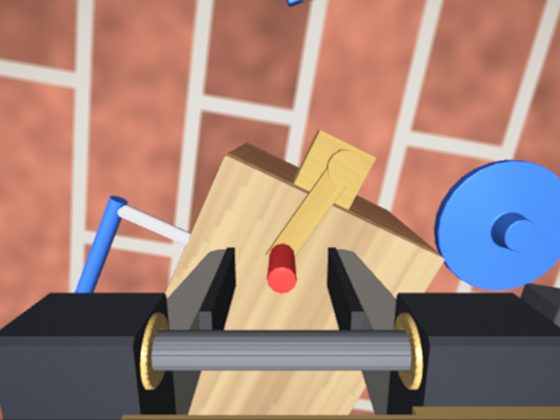

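The knob sits centred between the fingers, with its top at about (282,278) and the latch pivot at about (347,165).

```bash
python3 - <<'E'
from h import *
s=env.observe();W=cam("wrist",s)
k=onplane(W,(282,279),.164);h=onplane(W,(347,165),.131);print(k,h,k-h,np.linalg.norm(k-h))
d=k-s["ee_pos"][:2];t=np.radians(99.5);print("tool x,y",np.cos(t)*d[0]+np.sin(t)*d[1],np.sin(t)*d[0]-np.cos(t)*d[1])
E
```

```text
[0.5873 0.1348] [0.6129 0.1901] [-0.0255 -0.0553] 0.06091989826281453
tool x,y -0.0038364285566066993 0.0009305717859865593
```

Emit:
step_arm(
  increments=[130,-0.004,0.001,0,0,255,0,0,0,0,255,0,0,0,0,255,0,0,0,0,255,0,0,0,0,255,0,0,0,0,255,0,0,0,0,255,0,0,0,0],
)

```text
time_s: 4.25
ee_pos: [0.5877, 0.1336, 0.1396]
orientation: [-180.0, 0.0, 99.4]
wrist_force: [-1.1, -1.7, 2.3]
gripper_width: 0.0125
gripper_force: 30.0
```

```bash
python3 - <<'E'
from h import *
s=env.observe();e=s["ee_pos"];print(e,s["gripper_width"],s["wrist_force"],s["gripper_force"])
f0=np.radians(-109);h=e[:2]-.058*np.array([np.cos(f0),np.sin(f0)])
w=[]
for i in range(1,17):
    a=f0-np.radians(6*i);w.append((*(h+.058*np.array([np.cos(a),np.sin(a)])),e[2],s["orientation"][2]-3*i))
print(h);plan(w,[1]*16,255)
E
```

```text
[0.5877 0.1336 0.1396] 0.012507983342944885 [-1.0689 -1.6929  2.3463] 30.000874400138855
[0.6066 0.1884]
255,0.003,-0.005,-0,3  255,0.004,-0.005,-0,3  255,0.003,-0.005,-0,3  255,0.004,-0.005,-0,3  255,0.004,-0.004,-0,3  255,0.005,-0.004,-0,3  255,0.004,-0.004,-0,3  255,0.005,-0.004,-0,3
255,0.005,-0.003,-0,3  255,0.005,-0.004,-0,3  255,0.006,-0.002,-0,3  255,0.005,-0.003,-0,3  255,0.006,-0.002,-0,3  255,0.005,-0.002,-0,3  255,0.006,-0.002,-0,3  255,0.006,-0.002,-0,3
end [ 0.5537  0.213   0.1396 51.3999]
```

Emit:
step_arm(
  increments=[255,0.003,-0.005,0,3,255,0.004,-0.005,0,3,255,0.003,-0.005,0,3,255,0.004,-0.005,0,3,255,0.004,-0.004,0,3,255,0.005,-0.004,0,3,255,0.004,-0.004,0,3,255,0.005,-0.004,0,3],
)

```text
time_s: 5.25
ee_pos: [0.5556, 0.1641, 0.1398]
orientation: [179.7, 0.0, 75.1]
wrist_force: [4.8, -5.4, -2.7]
gripper_width: 0.0123
gripper_force: 30.0
```

Emit:
step_arm(
  increments=[255,0.005,-0.003,0,3,255,0.005,-0.004,0,3,255,0.006,-0.002,0,3,255,0.005,-0.003,0,3,255,0.006,-0.002,0,3,255,0.005,-0.002,0,3,255,0.006,-0.002,0,3,255,0.006,-0.002,0,3],
)

```text
time_s: 6.25
ee_pos: [0.5559, 0.2114, 0.1398]
orientation: [179.8, -0.0, 51.2]
wrist_force: [3.5, -4.8, -1.8]
gripper_width: 0.0125
gripper_force: 30.0
```

```bash
python3 - <<'E'
from h import *
s=env.observe();print(s["time_s"],s["ee_pos"],s["orientation"],s["qpos"],s["gripper_width"],s["wrist_force"],s["gripper_force"])
f=imaging.grab_frame("side")[:,:,::-1];g=imaging.grab_frame("wrist")[:,:,::-1]
cv2.imwrite("pics/c3.png",np.hstack([cv2.resize(f[150:350,180:400],(440,400)),cv2.resize(g,(360,400))]))
E
```

```text
6.25 [0.5559 0.2114 0.1398] [179.7584  -0.0472  51.1791] [-48.8831  27.065   32.4778 104.4969 -17.5074  53.3227 -47.5302] 0.012469446699179178 [ 3.5304 -4.7717 -1.8212] 29.992864429950714
```

View pics/c3.png

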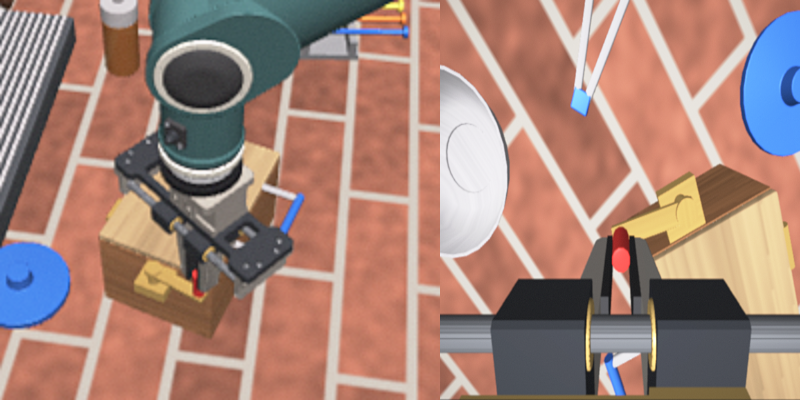

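The latch lever now lies along the box's left wall, clear of the lid. I'll release it and go to hover over the bar.

```bash
python3 - <<'E'
from h import *
e=env.observe()["ee_pos"]
plan([(e[0],e[1],.215,51.2),(.4755,.0995,.215,74)],[2,8],160)
E
```

```text
160,0,0,-0.038,0  160,0,0,-0.037,0  160,-0.017,0.001,-0,-3  160,-0.018,-0,-0,-3  160,-0.017,-0.001,-0,-3  160,-0.017,-0.002,-0,-2  160,-0.017,-0.002,-0,-3  160,-0.017,-0.003,-0,-3
160,-0.017,-0.005,-0,-3  160,-0.017,-0.005,-0,-3
end [ 0.4751  0.0995  0.2147 74.2863]
```

Emit:
step_arm(
  increments=[160,0,0,0,0,160,0,0,0,0,160,0,0,0,0,160,0,0,0,0,160,0,0,-0.025,0,160,0,0,-0.025,0,160,0,0,-0.025,0,160,0,0,0,0],
)

```text
time_s: 7.35
ee_pos: [0.555, 0.2139, 0.2163]
orientation: [179.9, -0.2, 51.4]
wrist_force: [-0.4, -1.0, 0.3]
gripper_width: 0.0343
gripper_force: 0.0
```

Emit:
step_arm(
  increments=[160,-0.018,0.001,0,-3,160,-0.018,0,0,-3,160,-0.017,-0.001,0,-3,160,-0.017,-0.002,0,-2,160,-0.017,-0.002,0,-3,160,-0.017,-0.003,0,-3,160,-0.017,-0.005,0,-3,160,-0.018,-0.005,0,-3],
)

```text
time_s: 8.35
ee_pos: [0.4708, 0.0983, 0.2133]
orientation: [-179.9, 0.1, 74.5]
wrist_force: [-0.7, -0.6, 0.1]
gripper_width: 0.034
gripper_force: 0.0
```

```bash
python3 - <<'E'
from h import *
s=env.observe();print(s["time_s"],s["ee_pos"],s["orientation"])
A,B=cam("scene"),cam("side")
g=imaging.grab_frame("wrist")[:,:,::-1].copy();W=cam("wrist",s)
cv2.imwrite("pics/w4.png",g)
print("pred",proj(W,[.4755,.0995,.121]),proj(W,[.461,.053,.121]),proj(W,[.488,.148,.121]))
m=mask(g,"blue");n,l,st,c=cv2.connectedComponentsWithStats(m)
for i in range(1,n):
    if st[i,4]>80:print(st[i],c[i],ends(np.argwhere(l==i)[:,::-1].astype(float)))
E
```

```text
8.35 [0.4708 0.0983 0.2133] [-179.9199    0.0561   74.5283]
pred [286.0124 209.3029] [283.8507 267.5367] [285.0794 144.0901]
[ 509    0   51  117 3494] [540.4141  50.5489] (array([536.7342,   0.8339]), array([545.3337, 117.0116]))
[ 280  143   12  126 1308] [285.5046 205.2905] (array([286.2314, 142.991 ]), array([284.7725, 268.044 ]))
```

View pics/w4.png

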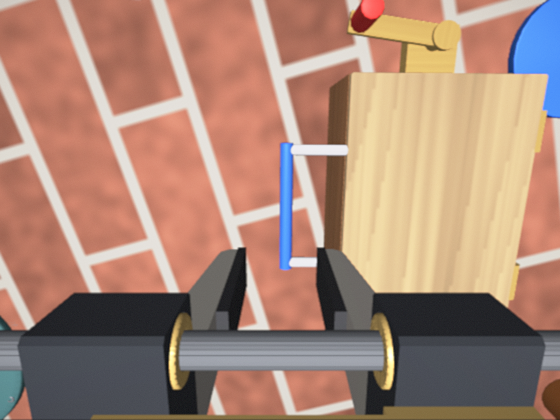

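The latch is well clear at top right. The bar runs from (286,143) to (285,268), parallel to the pads, and matches the prediction to within 1 mm.

```bash
python3 - <<'E'
from h import *
s=env.observe();W=cam("wrist",s)
a,b=onplane(W,(286.2,143),.123),onplane(W,(284.8,268),.123);m=(a+b)/2;print(a,b,m,np.linalg.norm(a-b),np.degrees(np.arctan2(*(a-b)[::-1])))
plan([(*m,.2133,74.5),(*m,.101,74.5)],[1,6],160)
# lid arc, from bar at theta 0
x=np.array([np.cos(np.radians(-16)),np.sin(np.radians(-16))]);h=m+.185*x;print("hinge",h)
w=[]
for i in range(1,25):
    t=np.radians(91)*i/24
    w.append((*(h-.185*np.cos(t)*x),.102+.185*np.sin(t),74.5))
plan(w,[1]*24,255,(*m,.102,74.5))
E
```

```text
[0.4877 0.1464] [0.4605 0.0509] [0.4741 0.0986] 0.09926586652156454 74.05075331373466
160,0.004,0.004,0,-0  160,-0,-0,0.019,-0  160,-0,-0,0.018,-0  160,-0,-0,0.019,-0  160,-0,-0,0.019,-0  160,-0,-0,0.019,-0  160,-0,-0,0.018,-0
end [ 0.4745  0.0988  0.1013 74.4744]
hinge [0.6519 0.0476]
255,-0,0,-0.012,-0  255,-0,0.002,-0.012,-0  255,-0,0.002,-0.012,-0  255,-0,0.002,-0.012,-0  255,-0,0.004,-0.012,-0  255,-0,0.004,-0.012,-0  255,-0,0.005,-0.011,-0  255,-0,0.006,-0.01,-0
255,-0,0.007,-0.011,-0  255,-0,0.007,-0.01,-0  255,-0,0.008,-0.009,-0  255,-0,0.008,-0.009,-0  255,-0.001,0.009,-0.008,-0  255,0,0.01,-0.008,-0  255,0,0.01,-0.007,-0  255,0,0.01,-0.006,-0
255,0,0.011,-0.006,-0  255,-0,0.011,-0.005,-0  255,-0,0.012,-0.004,-0  255,-0,0.012,-0.003,-0  255,-0,0.012,-0.003,-0  255,-0,0.012,-0.002,-0  255,-0.001,0.012,-0.001,-0  255,0,0.012,0,-0
end [ 0.6547  0.0465  0.287  74.5   ]
```

Emit:
step_arm(
  increments=[160,0.002,0.003,0,0,160,0,0,0.019,0,160,0,0,0.018,0,160,0,0,0.019,0,160,0,0,0.019,0,160,0,0,0.019,0,160,0,0,0.018,0,160,0,0,0,0],
)

```text
time_s: 9.4
ee_pos: [0.4748, 0.1002, 0.101]
orientation: [-179.9, 0.1, 74.4]
wrist_force: [0.1, -0.3, 0.3]
gripper_width: 0.0341
gripper_force: 0.0
```

Emit:
step_arm(
  increments=[255,0,0,0,0,255,0,0,0,0,255,0,0,0,0,255,0,0,0,0,255,0,0,0,0,255,0,0,0,0,255,0,0,0,0,255,0,0,0,0],
)

```text
time_s: 10.4
ee_pos: [0.4752, 0.1002, 0.1028]
orientation: [-180.0, -0.0, 74.4]
wrist_force: [-3.8, 1.6, 6.7]
gripper_width: 0.0066
gripper_force: 28.4
```

Emit:
step_arm(
  increments=[255,0,0,-0.012,0,255,0,0.002,-0.012,0,255,0,0.002,-0.012,0,255,0,0.002,-0.012,0,255,0,0.004,-0.012,0,255,0,0.004,-0.012,0,255,0,0.005,-0.011,0,255,0,0.006,-0.01,0],
)

```text
time_s: 11.4
ee_pos: [0.4998, 0.093, 0.1962]
orientation: [180.0, -0.0, 74.4]
wrist_force: [0.4, -1.0, -0.0]
gripper_width: 0.0003
gripper_force: 0.0
```

```bash
python3 - <<'E'
from h import *
s=env.observe();print(s["wrist_force"],s["gripper_width"])
A,B=cam("scene"),cam("side")
a=imaging.grab_frame("scene")[:,:,::-1].copy();b=imaging.grab_frame("side")[:,:,::-1].copy()
cv2.imwrite("pics/c5.png",np.hstack([cv2.resize(a[130:280,240:390],(400,400)),cv2.resize(b[170:350,190:370],(400,400))]))
E
```

```text
[ 0.4091 -0.9926 -0.0498] 0.0003485375354515839
```

View pics/c5.png

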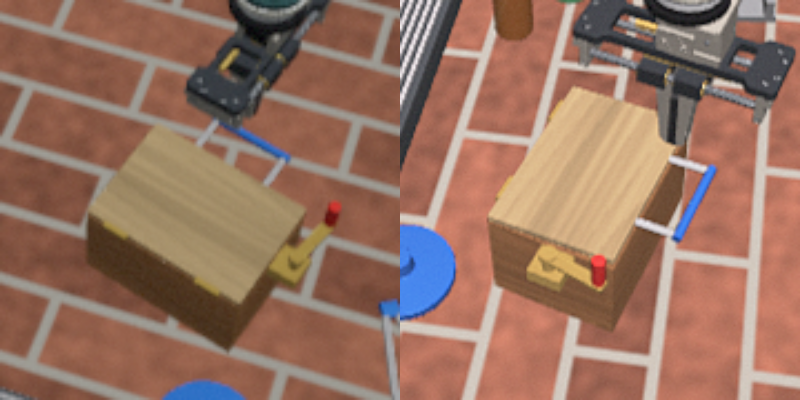

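The grip slipped off: the lid is still shut, the latch is clear and the gripper is empty. I'll re-measure the bar's height.

```bash
python3 - <<'E'
from h import *
A,B=cam("scene"),cam("side")
a=imaging.grab_frame("scene")[:,:,::-1].copy();b=imaging.grab_frame("side")[:,:,::-1].copy()
ba,bb=blob(mask(a,"blue",(310,165,360,200))),blob(mask(b,"blue",(300,230,345,290)))
print(ba[1],bb[1]);e,f=ends(ba[2]),ends(bb[2]);print(tri(A,ba[0],B,bb[0]),tri(A,e[0],B,f[0]),tri(A,e[1],B,f[1]))
for z in(.10,.121,.13):print(z,onplane(A,ba[0],z),onplane(B,bb[0],z))
s=env.observe();g=imaging.grab_frame("wrist")[:,:,::-1].copy();W=cam("wrist",s)
n,l,st,c=cv2.connectedComponentsWithStats(mask(g,"blue"))
for i in range(1,n):
    if st[i,4]>80:
        E=ends(np.argwhere(l==i)[:,::-1].astype(float));print(st[i],E)
        print("len@z",[(z,np.linalg.norm(onplane(W,E[0],z)-onplane(W,E[1],z)).round(4)) for z in(.1,.121,.14)])
E
```

```text
[329 179  19  11  44] [313 245  19  33 135]
[0.4787 0.1125 0.1356] [0.4697 0.0784 0.1458] [0.488  0.1472 0.1286]
0.1 [0.4588 0.1129] [0.476  0.0803]
0.121 [0.473  0.1143] [0.4759 0.0966]
0.13 [0.4791 0.1149] [0.4758 0.1037]
[ 489    0   71  120 6226] (array([525.5013,  -0.1635]), array([538.5928, 120.0247]))
len@z [(0.1, np.float64(0.0834)), (0.121, np.float64(0.0773)), (0.14, np.float64(0.0717))]
[ 239  150   14  127 1408] (array([244.5689, 149.9333]), array([246.0786, 275.9511]))
len@z [(0.1, np.float64(0.1029)), (0.121, np.float64(0.0953)), (0.14, np.float64(0.0884))]
```

```bash
python3 - <<'E'
from h import *
s=env.observe();g=imaging.grab_frame("wrist")[:,:,::-1].copy();W=cam("wrist",s)
for z in (.121,.128):print(z,onplane(W,(244.6,150),z),onplane(W,(246.1,276),z))
m=np.array([.4750,.0995])
plan([(*m,.1962,74.4),(*m,.093,74.4)],[2,6],160)
E
```

```text
0.121 [0.4881 0.1475] [0.4615 0.0561]
0.128 [0.4889 0.1478] [0.463  0.0589]
160,-0,-0.012,-0.001,0  160,-0,-0.013,-0,0  160,-0,0,0.017,0  160,-0,0,0.017,0  160,-0,0,0.018,0  160,-0,0,0.017,0  160,-0,0,0.017,0  160,-0,0,0.017,0
end [ 0.4749  0.0998  0.093  74.4129]
```

Emit:
step_arm(
  increments=[160,0,-0.012,0,0,160,0,-0.013,0,0,160,0,0,0,0,160,0,0,0.02,0,160,0,0,0.02,0,160,0,0,0.022,0,160,0,0,0.02,0,160,0,0,0.022,0],
)

```text
time_s: 12.7
ee_pos: [0.4758, 0.1, 0.0911]
orientation: [180.0, -0.0, 74.4]
wrist_force: [-0.2, -0.2, -0.1]
gripper_width: 0.0343
gripper_force: 0.0
```

Emit:
step_arm(
  increments=[160,0,0,0,0,160,0,0,0,0,255,0,0,0,0,255,0,0,0,0,255,0,0,0,0,255,0,0,0,0,255,0,0,0,0,255,0,0,0,0],
)

```text
time_s: 13.7
ee_pos: [0.4753, 0.1, 0.0915]
orientation: [-180.0, -0.0, 74.4]
wrist_force: [-0.6, 2.1, 0.7]
gripper_width: 0.0089
gripper_force: 30.0
```

```bash
python3 - <<'E'
from h import *
s=env.observe();print(s["ee_pos"],s["wrist_force"],s["wrist_torque"],s["gripper_width"],s["gripper_force"])
E
```

```text
[0.4753 0.1    0.0915] [-0.5674  2.0784  0.6715] [ 0.2668  0.2716 -0.0232] 0.00888704324262161 30.00095307826996
```

Gripping lower gives 8.9 mm on the bar with clean forces. Now I'll lift along the arc.

Emit:
step_arm(
  increments=[255,0,0,-0.006,0,255,0,0,-0.008,0,255,0,0.001,-0.01,0,255,0,0.002,-0.012,0,255,0,0.002,-0.012,0,255,0,0.003,-0.012,0,255,0,0.004,-0.012,0,255,0,0.004,-0.012,0],
)

```text
time_s: 14.7
ee_pos: [0.5013, 0.0926, 0.1781]
orientation: [178.7, -0.2, 74.3]
wrist_force: [34.6, -6.8, -25.6]
gripper_width: 0.009
gripper_force: 30.0
```

```bash
python3 - <<'E'
from h import *
s=env.observe();e=s["ee_pos"];print(e,s["wrist_force"],s["gripper_width"],s["gripper_force"])
x=np.array([np.cos(np.radians(-16)),np.sin(np.radians(-16))]);m=np.array([.4750,.0998]);h=m+.185*x
u=-(e[:2]-h)@x;v=e[2]-.0915;print("hyp radius",np.hypot(u,v),"th",np.arctan2(v,u),"lat",(e[:2]-h)@[-x[1],x[0]])
t0=np.arctan2(v,u);w=[]
N=16
for i in range(1,N+1):
    t=t0+(np.radians(92)-t0)*i/N
    w.append((*(h-.185*np.cos(t)*x),.0915+.185*np.sin(t),74.4))
plan(w,[1]*N,255)
E
```

```text
[0.5013 0.0926 0.1781] [ 34.5748  -6.8497 -25.6366] 0.008950938724286633 29.984271079301834
hyp radius 0.17994496711376062 th 0.5021362074693266 lat 0.00029392959309473013
255,-0,0.002,-0.013,-0  255,-0,0.007,-0.011,-0  255,-0,0.008,-0.01,-0  255,-0,0.009,-0.009,-0  255,-0,0.009,-0.009,-0  255,-0,0.01,-0.008,-0  255,-0.001,0.01,-0.008,-0  255,0,0.011,-0.006,-0
255,0,0.012,-0.006,-0  255,0,0.011,-0.005,-0  255,0,0.012,-0.005,-0  255,0,0.013,-0.003,-0  255,0,0.012,-0.003,-0  255,0,0.013,-0.001,-0  255,0,0.012,-0.001,-0  255,-0,0.013,-0,-0
end [ 0.6589  0.0471  0.2761 74.2598]
```

```bash
cat > lid.py <<'E'
from h import *
def go(start,t0,t1,N):
    x=np.array([np.cos(np.radians(-16)),np.sin(np.radians(-16))]);h=np.array([.4750,.0998])+.185*x
    w=[]
    for i in range(0,N):
        t=t0+(t1-t0)*i/(N-1);w.append((*(h-.185*np.cos(t)*x),.0841+.185*np.sin(t),74.4))
    plan(w,[1]*N,255,start)
E
python3 -c "
from lid import *
go((.4907,.0957,.1755,74.4),.55,1.6,16)"
```

```text
255,-0,0.011,-0.005,-0  255,-0.001,0.007,-0.011,-0  255,0,0.008,-0.01,-0  255,0,0.009,-0.01,-0  255,0,0.009,-0.009,-0  255,0,0.01,-0.009,-0  255,0,0.01,-0.007,-0  255,0,0.011,-0.007,-0
255,0,0.012,-0.006,-0  255,-0,0.011,-0.006,-0  255,-0,0.012,-0.004,-0  255,-0,0.013,-0.004,-0  255,-0,0.013,-0.003,-0  255,-0,0.012,-0.001,-0  255,-0.001,0.013,-0.001,-0  255,0,0.013,-0.001,-0
end [ 0.6578  0.047   0.2695 74.4   ]
```

Emit:
step_arm(
  increments=[255,0,0.011,-0.005,0,255,0,0.007,-0.011,0,255,0,0.008,-0.01,0,255,0,0.009,-0.01,0,255,0,0.009,-0.009,0,255,0,0.01,-0.009,0,255,0,0.01,-0.007,0,255,0,0,0,0],
)

```text
time_s: 15.7
ee_pos: [0.5529, 0.0777, 0.2368]
orientation: [180.0, 0.0, 74.4]
wrist_force: [2.2, 0.3, -4.0]
gripper_width: 0.0085
gripper_force: 30.0
```

Emit:
step_arm(
  increments=[255,0,0.011,-0.007,0,255,0,0.012,-0.006,0,255,0,0.011,-0.006,0,255,0,0.012,-0.004,0,255,0,0.013,-0.004,0,255,0,0.013,-0.003,0,255,0,0.012,-0.001,0,255,0,0,0,0],
)

```text
time_s: 16.7
ee_pos: [0.6362, 0.0541, 0.2692]
orientation: [179.7, -0.0, 74.3]
wrist_force: [-0.8, -2.4, 5.5]
gripper_width: 0.0092
gripper_force: 30.0
```

```bash
python3 - <<'E'
from h import *
s=env.observe();e=s["ee_pos"];print(e,s["wrist_force"],s["gripper_width"])
x=np.array([np.cos(np.radians(-16)),np.sin(np.radians(-16))]);h=np.array([.4750,.0998])+.185*x
print(h,np.arccos(-(e[:2]-h)@x/.185))
E
```

```text
[0.6362 0.0541 0.2692] [-0.7805 -2.4053  5.5275] 0.009216919848265698
[0.6528 0.0488] 1.4765082790078714
```

Emit:
step_arm(
  increments=[255,0,0.012,0,0,255,0,0.011,0,0,255,0,0,0,0,150,0,0,0,0,150,0,0,0,0,150,0,0,0,0,150,0,0,-0.02,0,150,0,0,-0.03,0],
)

```text
time_s: 17.7
ee_pos: [0.655, 0.0501, 0.317]
orientation: [-179.9, 0.0, 74.4]
wrist_force: [0.6, 0.1, 0.2]
gripper_width: 0.038
gripper_force: 0.0
```

```bash
python3 - <<'E'
from h import *
s=env.observe();e=s["ee_pos"];print(e,s["wrist_force"])
plan([(e[0],e[1],.37,74.4),(.53,.086,.37,164)],[2,10],150)
plan([(e[0],e[1],.37,74.4),(.57,.072,.37,164)],[2,10],150)
E
```

```text
[0.655  0.0501 0.317 ] [0.6404 0.1323 0.1694]
150,0,0,-0.026,0  150,0,0,-0.027,0  150,0,-0.013,0,-9  150,0.002,-0.013,0,-9  150,0.004,-0.012,0,-9  150,0.006,-0.012,0,-9  150,0.008,-0.01,0,-9  150,0.009,-0.009,0,-9
150,0.011,-0.008,0,-9  150,0.011,-0.005,0,-9  150,0.013,-0.004,0,-9  150,0.013,-0.002,0,-9
end [  0.5299   0.0863   0.37   164.4404]
150,0,0,-0.026,0  150,0,0,-0.027,0  150,-0,-0.009,0,-9  150,0.001,-0.008,0,-9  150,0.003,-0.009,0,-9  150,0.003,-0.008,0,-9  150,0.005,-0.007,0,-9  150,0.007,-0.006,0,-9
150,0.007,-0.006,0,-9  150,0.007,-0.004,0,-9  150,0.008,-0.003,0,-9  150,0.009,-0.001,0,-9
end [  0.5701   0.0721   0.37   164.4404]
```

Emit:
step_arm(
  increments=[150,0,0,-0.026,0,150,0,0,-0.027,0,150,0,-0.009,0,-9,150,0.001,-0.008,0,-9,100,0.003,-0.009,0,-9,50,0.003,-0.008,0,-9,0,0.005,-0.007,0,-9,0,0.007,-0.006,0,-9],
)

```text
time_s: 18.7
ee_pos: [0.6042, 0.0636, 0.3704]
orientation: [180.0, -0.0, 128.7]
wrist_force: [-0.4, -0.8, -0.3]
gripper_width: 0.0759
gripper_force: 0.0
```

Emit:
step_arm(
  increments=[0,0.007,-0.006,0,-9,0,0.007,-0.004,0,-9,0,0.008,-0.003,0,-9,0,0.009,-0.001,0,-9,0,0,0,0,0,0,0,0,0,0,0,0,0,0,0,0,0,0,0,0],
)

```text
time_s: 19.7
ee_pos: [0.5708, 0.0715, 0.3704]
orientation: [-180.0, -0.0, 164.4]
wrist_force: [-0.1, -0.5, 0.0]
gripper_width: 0.0917
gripper_force: 0.0
```

```bash
python3 - <<'E'
from h import *
s=env.observe();e=s["ee_pos"];print(e,s["orientation"],s["qpos"])
g=imaging.grab_frame("wrist")[:,:,::-1].copy();b=imaging.grab_frame("side")[:,:,::-1].copy()
cv2.imwrite("pics/w6.png",g);cv2.imwrite("pics/c6.png",np.hstack([g,np.vstack([cv2.resize(b[140:340,200:360],(240,300)),np.zeros((120,240,3),np.uint8)])]))
W=cam("wrist",s)
for c in("yellow","orange"):
    n,l,st,cc=cv2.connectedComponentsWithStats(mask(g,c))
    for i in range(1,n):
        if st[i,4]>40:print(c,st[i],cc[i],onplane(W,cc[i],.112 if c=="yellow" else .09))
E
```

```text
[0.5708 0.0715 0.3704] [-179.9873   -0.0017  164.3556] [-27.7308  12.1251  20.9769  90.2861  -4.3911  78.4106  68.0576]
```

View pics/c6.png

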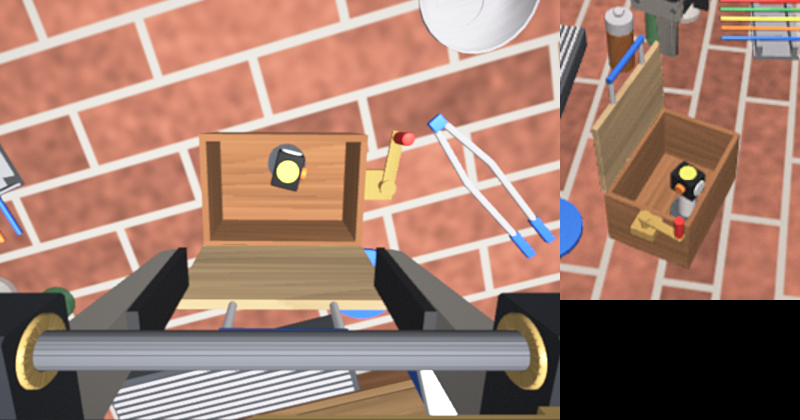

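The lid is upright. The lamp head's yellow disc is at about (288,171) and the orange button at about (303,174), so the head is turned a little relative to the box. Zooming in.

```bash
python3 - <<'E'
from h import *
g=cv2.imread("pics/w6.png");s=env.observe();W=cam("wrist",s)
c=g[135:205,250:330];cv2.imwrite("pics/z6.png",cv2.resize(c,None,fx=7,fy=7,interpolation=cv2.INTER_CUBIC))
h=cv2.cvtColor(g,cv2.COLOR_BGR2HSV).astype(int)
for n,m in(("y",(h[...,0]>22)&(h[...,0]<38)&(h[...,1]>90)&(h[...,2]>180)),("o",(h[...,0]>5)&(h[...,0]<20)&(h[...,1]>200)&(h[...,2]>150))):
    k=np.zeros(m.shape,np.uint8);k[150:195,265:312]=1
    b=blob(m.astype(np.uint8)*k);z=.111 if n=="y" else .09
    print(n,b[0],b[1],onplane(W,b[0],z))
E
```

```text
y [287.5714 171.4286] [277 160  22  23  91] [0.5628 0.0817]Traceback (most recent call last):
  File "<stdin>", line 7, in <module>
  File "h.py", line 26, in blob
    n,l,st,c=cv2.connectedComponentsWithStats(m);i=1+np.argmax(st[1:,4]);return c[i],st[i],np.argwhere(l==i)[:,::-1].astype(float)
                                                     ~~~~~~~~~^^^^^^^^^^
    return _wrapfunc(a, 'argmax', axis=axis, out=out, **kwds)
    return bound(*args, **kwds)
ValueError: attempt to get argmax of an empty sequence
```

View pics/z6.png

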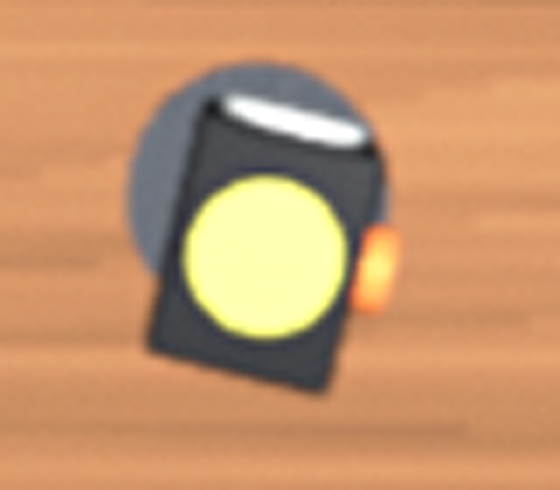

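The zoom shows the head turned about 14° clockwise in the image, with the button facing lower right. The tool has to turn +14°.

```bash
python3 - <<'E'
from h import *
plan([(.5628,.0817,.37,150),(.5628,.0817,.18,150)],[3,5],0)
E
```

```text
0,0.003,0.003,0,5  0,0.004,0.002,0,5  0,0.004,0.002,0,4  0,-0,-0,0.038,0  0,-0,-0,0.038,0  0,-0,-0,0.038,0  0,-0,-0,0.038,0  0,-0,-0,0.038,0
end [  0.5629   0.082    0.1804 150.3782]
```

Emit:
step_arm(
  increments=[0,0.003,0.003,0,5,0,0.004,0.002,0,5,0,0.004,0.002,0,4,0,0,0,0.038,0,0,0,0,0.038,0,0,0,0,0.038,0,0,0,0,0.038,0,0,0,0,0.038,0],
)

```text
time_s: 20.8
ee_pos: [0.5629, 0.0821, 0.1794]
orientation: [180.0, 0.0, 150.4]
wrist_force: [0.3, 0.1, 0.1]
gripper_width: 0.0916
gripper_force: 0.0
```

Emit:
step_arm(
  increments=[0,0,0,0,0,0,0,0,0,0,0,0,0,0,0,0,0,0,0,0,0,0,0,0,0,0,0,0,0,0,0,0,0,0,0,0,0,0,0,0],
)

```text
time_s: 21.8
ee_pos: [0.5627, 0.0821, 0.1805]
orientation: [-180.0, -0.0, 150.4]
wrist_force: [0.0, 0.6, 0.1]
gripper_width: 0.0918
gripper_force: 0.0
```

```bash
python3 - <<'E'
from h import *
s=env.observe();print(s["time_s"],s["ee_pos"],s["orientation"],s["wrist_force"])
g=imaging.grab_frame("wrist")[:,:,::-1].copy();W=cam("wrist",s);cv2.imwrite("pics/w7.png",g)
h=cv2.cvtColor(g,cv2.COLOR_BGR2HSV).astype(int)
print("pred",proj(W,[.5628,.0817,.111]))
for n,m in(("y",(h[...,0]>22)&(h[...,0]<38)&(h[...,1]>90)&(h[...,2]>150)),("o",(h[...,0]>3)&(h[...,0]<20)&(h[...,1]>190)&(h[...,2]>190))):
    k=np.zeros(m.shape,np.uint8);k[140:330,200:370]=1
    nn,l,st,c=cv2.connectedComponentsWithStats(m.astype(np.uint8)*k);z=.111 if n=="y" else .09
    for i in range(1,nn):
        if st[i,4]>50:
            w=onplane(W,c[i],z);d=w-s["ee_pos"][:2];t=np.radians(s["orientation"][2]);print(n,c[i],st[i],w,"tool",np.cos(t)*d[0]+np.sin(t)*d[1],np.sin(t)*d[0]-np.cos(t)*d[1])
v=(h[...,2]<75).astype(np.uint8);k=np.zeros_like(v);k[150:300,235:330]=1
b=blob(v*k);print("dark",b[1],cv2.minAreaRect(b[2].astype(np.float32)))
E
```

```text
21.8 [0.5627 0.0821 0.1805] [-179.9967   -0.0018  150.408 ] [0.0049 0.5782 0.1113]
pred [280.6533 220.    ]
y [281.1466 219.1937] [262 202  38  36 191] [0.5625 0.0823] tool 0.0003685459320819837 6.678259415026261e-05
dark [ 258  182   46   65 1372] ((280.4999694824219, 213.99998474121094), (44.99999237060547, 63.99999237060547), -0.0)
```

The tool is aligned with the head to under a millimetre. Descending and gripping.

Emit:
step_arm(
  increments=[0,0,0,0.02,0,0,0,0,0.02,0,0,0,0,0.02,0,0,0,0,0.02,0,0,0,0,0.018,0,0,0,0,0.016,0,0,0,0,0,0,0,0,0,0,0],
)

```text
time_s: 22.85
ee_pos: [0.5632, 0.082, 0.0669]
orientation: [180.0, 0.0, 150.4]
wrist_force: [-0.0, 0.2, 0.2]
gripper_width: 0.092
gripper_force: 0.0
```

Emit:
step_arm(
  increments=[100,0,0,0,0,140,0,0,0,0,255,0,0,0,0,255,0,0,0,0,255,0,0,0,0,255,0,0,0,0,255,0,0,0,0,255,0,0,0,0],
)

```text
time_s: 23.85
ee_pos: [0.5627, 0.082, 0.0666]
orientation: [-180.0, -0.0, 150.4]
wrist_force: [-1.3, 0.0, 2.3]
gripper_width: 0.0337
gripper_force: 30.0
```

```bash
python3 - <<'E'
from h import *
s=env.observe();print(s["ee_pos"],s["orientation"],s["wrist_force"],s["wrist_torque"],s["gripper_width"],s["gripper_force"])
E
```

```text
[0.5627 0.082  0.0666] [-179.9985   -0.0031  150.4055] [-1.3401  0.037   2.3118] [0.0939 0.1122 0.0017] 0.033744028913857214 30.00262275338173
```

The opening is 33.7 mm, so the button is flush. Drawing the lamp up.

Emit:
step_arm(
  increments=[255,0,0,-0.004,0,255,0,0,-0.006,0,255,0,0,-0.006,0,255,0,0,-0.006,0,255,0,0,-0.006,0,255,0,0,-0.006,0,255,0,0,-0.006,0,255,0,0,0,0],
)

```text
time_s: 24.85
ee_pos: [0.5627, 0.082, 0.1069]
orientation: [180.0, -0.0, 150.4]
wrist_force: [0.5, 0.3, -3.7]
gripper_width: 0.0335
gripper_force: 30.0
```

Emit:
step_arm(
  increments=[255,0,0,-0.006,0,255,0,0,-0.006,0,255,0,0,-0.006,0,255,0,0,-0.006,0,255,0,0,-0.006,0,255,0,0,-0.006,0,255,0,0,-0.006,0,255,0,0,0,0],
)

```text
time_s: 25.85
ee_pos: [0.5627, 0.082, 0.1489]
orientation: [180.0, -0.0, 150.4]
wrist_force: [0.6, -0.9, -3.7]
gripper_width: 0.0336
gripper_force: 30.0
```

Emit:
step_arm(
  increments=[255,0,0,-0.003,0,255,0,0,-0.003,0,255,0,0,-0.002,0,255,0,0,-0.001,0,255,0,0,-0.001,0,255,0,0,0,0,255,0,0,0,0,255,0,0,0,0],
)

```text
time_s: 26.85
ee_pos: [0.5626, 0.082, 0.1569]
orientation: [-179.9, -0.0, 150.4]
wrist_force: [5.1, -1.0, -18.4]
gripper_width: 0.0341
gripper_force: 30.0
```

The lamp is at the second stop, with the upward pull up to 18 N. I'll ease off slightly and check.

Emit:
step_arm(
  increments=[255,0,0,0.001,0,255,0,0,0,0,255,0,0,0,0,255,0,0,0,0,255,0,0,0,0,255,0,0,0,0,255,0,0,0,0,255,0,0,0,0],
)

```text
time_s: 27.85
ee_pos: [0.5626, 0.082, 0.1569]
orientation: [-180.0, -0.0, 150.4]
wrist_force: [4.9, 0.1, -18.6]
gripper_width: 0.0339
gripper_force: 30.0
```

```bash
python3 - <<'E'
from h import *
s=env.observe();print(s["time_s"],s["ee_pos"],s["wrist_force"],s["gripper_width"],s["gripper_force"])
g=imaging.grab_frame("wrist")[:,:,::-1].copy();b=imaging.grab_frame("side")[:,:,::-1].copy()
cv2.imwrite("pics/c9.png",np.hstack([cv2.resize(g,(400,300)),cv2.resize(b,(400,300))]))
h=cv2.cvtColor(g,cv2.COLOR_BGR2HSV).astype(int);m=((h[...,0]>22)&(h[...,0]<38)&(h[...,1]>90)&(h[...,2]>150)).astype(np.uint8);m[:200]=0;m[:,:230]=0;m[:,330:]=0
c=blob(m);print(c[0],c[1]);W=cam("wrist",s)
for z in(.19,.196,.201,.206):print(z,proj(W,[.5626,.082,z]))
E
```

```text
27.85 [0.5626 0.082  0.1569] [  4.8707   0.1302 -18.5917] 0.03393267488428022 29.996233507990837
[280.5706 286.9418] [250 259  63  58 361]
0.19 [280.8395 277.7462]
0.196 [280.8137 283.3506]
0.201 [280.7907 288.3388]
0.206 [280.7663 293.6453]
```

View pics/c9.png

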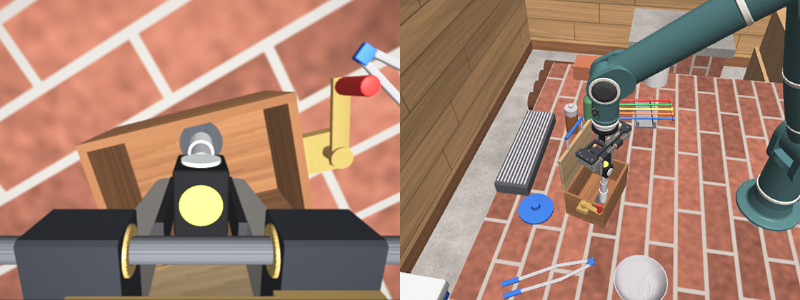

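The head is fully raised with its top at z ≈ 0.20. The button is flush, the lid is upright, the latch is clear and the other things are in place. Handing in.

```bash
python3 -c "
from cell import env
print(env.close_job())"
```

```text
the job is handed in; nothing more can be done
None
```

The job is handed in: the latch is clear, the lid stands upright, and the lamp head is held at its second stop with the button squeezed in; my first grip on the lid handle slipped off and the second held.

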